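Third hand for a bottle carrier's divider

ROBOT

A 6-joint arm with a two-finger parallel gripper is mounted at the origin on the work surface. World frame = base frame: x ahead of the robot, y to its left, z up, the work surface at z = 0. Lengths are in m, angles in rad, forces in N, time in s.
With the tool pointing down it reaches from about 0.275 to 0.725 m from the base axis. Payload 15.9 kg.
Tool frame: the origin (TCP) lies between the finger pads; the fingertips stand 11 mm ahead of it and the grasp point (between the pads) lies 8 mm behind it; z points along the fingers, y is the line along which they close (so a half turn about z gives the same grasp; the last joint's range is limited). The gripper opens to 85 mm and grips with 20 to 120 N. Pads are 22 mm wide; open, the fingers measure 114 mm over their backs; the gripper's body (76 mm by 85 mm) begins 54 mm behind the grasp point. The pads swing forward as they close: fully open they stand 13 mm farther back than shut.
Start: joints at [-1.146, 0.213, -0.034, 1.323, 0, 1.571], TCP at [0.206, -0.456, 0.242] pointing down, gripper open.
Joint ranges: [-2.98, 2.98], [-0.74, 1.72], [-1.14, 1.35], [-2.1, 2.04], [-1.57, 1.44], [-3.14, 3.14]. Speed limits (rad/s): [1.89, 1.89, 2.39, 2.57, 3.14, 3.14].

INTERFACE

Orientations are given as a 3x3 rotation matrix whose columns are the frame's x, y, z axes.
In Python, from workcell import bot gives the robot as it stands.
- The arm moves only by the shell command python3 -m creep 'ROWS' [OPENING]. ROWS is text: rows parted by semicolons, each of 6 numbers parted by spaces: the shift along the tool's x, y, z in m, then the turn, a rotation vector about the tool's x, y, z in rad. In form: tx ty tz ax ay az; .... A call has 1 to 20 rows; each row is the pose to reach, as a shift and turn from the pose commanded when the call began, along the tool's axes at that moment; what a row does not reach only later rows make up. A row lasts 1/12 s, in which the tool goes at most 41.7 mm and 7.16 degrees, less where a joint would pass 70% of its speed; a pose out of reach is approached as far as the arm can. A call with a gripper value outside its range is refused whole. OPENING is the closure, from 0 (fully open) to 1 (shut), set as the call begins (- or left out, the last holds). The fingers move at their own pace and stop on an object; the grip force is fixed at half the most. Time passes only in rows, so rows that repeat a pose let the fingers close. It gives the time, the measured TCP pose, the force, the opening and the grip force at its end, in the units of the state.
- bot.sense(): the state, without advancing time (a new reading comes with each control period).
- bot.capture(name): name is "side" or "top"; returns the picture (420x560x3 uint8, red, green, blue); there is no depth.
- bot.camera_model(name): a dict with "fx", "fy", "cx", "cy" (pixels), "rvec" (rotation vector, rad) and "tvec" (3), from world to camera coordinates, as OpenCV has them. Camera axes: x right, y down, z forward; pixel columns grow to the right and rows downward; lengths in m; the calibration is good to about 2 mm. A picture is of the moment at which its call begins. camera_model takes no time and is no camera call.
- bot.close_job(): hands the job in; it is judged then, once.
The state is a dict: "t": time; "joint_positions": joint angles; "qd": joint speeds; "joint_torque": joint torques, N m; "ee_pos": TCP position; "ee_rot": TCP orientation; "wrist_force": force on the tool from outside, world axes, zero at the start; "wrist_torque": the same for the moment, N m; "width": opening from 0.0 (shut) to 1.0 (fully open); "grasp_force": force on a finger pad.
Only numpy, scipy, OpenCV 4.12 (cv2) and the standard library are available. Lean on these libraries where they do the work, as an engineer would, in place of code of your own. Each camera call takes 0.05 s, during which the arm holds its last target. There are 200 camera calls.

TASK

Take the plain pale divider panel out of the drying rack, stand it on the floor of the half-built bottle carrier and press it upright and flat up against the two cleats from the robot's side, with no gap at either end, with a steady push of about 10 N, so that I can screw it to them. Go easy on the cleats, which are only tacked with glue, and leave the dark end panel, the bottles and the screw tub where they are. Keep the push steady for a few seconds and finish while still pressing the divider home: do not back away.

Things in the scene. Friction and masses are not known exactly. Their poses are not given: they have to be found in the camera images.
- divider: the part to fit: plain pale wooden panel, 10 (x) by 190 (y) by 90 (z) mm, about 0.13 kg, loose, standing on its long edge in one of the rack's two places. Origin at the centre of its underside; x across its thickness, y along its length, z up. Held lightly it can turn a little between the fingers and square itself to the cleats
- carrier: half-built open wooden bottle carrier, 284 (x) by 224 (y) by 100 (z) mm outside, 260 by 200 mm inside; walls 12 mm thick, floor's upper face 10 mm above the origin, rim at 100 mm. Held fast on the bench by four 20 mm high stop blocks at its ends. Origin at the centre of its underside, x along its length. The 190 mm divider has 5 mm of play at each end between the side walls
- cleats: pair of upright stiff cleats glued inside the carrier's two long sides, half way along. Origin and axes are the carrier's. Their faces that take the divider lie in the plane x = 0 and look to -x, roughly towards the robot: the divider goes in on the -x side, is pushed to +x and seats with its origin at x = -5, y near 0, z = 10 mm. 164 mm between them is free for a finger
- cleat_left: the +y cleat, pale wood, 18 by 18 mm, 82 mm tall from the carrier's floor up (top 92 mm above the bench). Origin at the middle of the foot of the face that takes the divider, 91 mm to +y of the cleats' origin and 10 mm up; same axes
- cleat_right: the -y cleat, just alike, 91 mm to -y of the cleats' origin
- rack: drying rack fixed to the bench: grey-blue base 150 (x) by 200 (y) by 15 (z) mm with two places at x = -40 and x = +40 mm, each held by four dowels (10 mm thick, up to 60 mm above the bench, 75 mm either side of the middle). A panel stands on the base, its x and y along the rack's, its top edge 105 mm above the bench, 1.5 mm of play either side. Origin: centre of the underside
- end_panel: bystander: dark stained panel with a hand slot, 10 by 190 by 90 mm, in the rack's other place. Origin at the centre of its underside. Not to be disturbed
- bottle_a: bystander: aqua flat glass bottle with a cork, 34 by 62 mm, 160 mm tall, standing beyond the work. Origin at the centre of its underside
- bottle_b: bystander: the same bottle in greyer glass
- screw_tub: bystander: round blue tub of screws, 60 mm across, 40 mm tall, between the work and the robot. Origin at the centre of its underside
Not all that is in view belongs to the job. There is more than one size of the rack; the job needs the larger.

How it is judged:
By the outcome, as a careful person would: the job done as asked, in the order asked, and still so for the second after the job is handed in, while the arm keeps its last pose, push and grip.
It also fails if it takes over 54 s, if anything falls off the work surface, if the arm or the gripper's body presses on something with over 40 N, if the wrist force passes 120 N, or if a joint passes its speed limit or range.

## Working session

There is one attempt and no reset: what is moved stays moved. The work goes in short steps, Python scripts to look and compute and a shell command to move; the robot and the scene stay as the last step left them, time stands still between calls to the robot, and variables do not carry over. Pictures are saved under pics/ and viewed, at most 10 in all, crops included, and the job is handed in when it is done.

```bash
ls; mkdir -p pics; python3 - <<'E'
from workcell import bot
import cv2
for n in("side","top"):
    im=bot.capture(n); cv2.imwrite(f"pics/{n}0.png",cv2.cvtColor(im,cv2.COLOR_RGB2BGR)); print(bot.camera_model(n))
s=bot.sense(); print(s)
E
```

```text
pics
{'fx': 446.9341848355486, 'fy': 446.9341848355486, 'cx': 281.2684181559523, 'cy': 211.71200925740692, 'rvec': array([ 0.5259523 , -2.68483116,  1.22887481]), 'tvec': array([0.47113086, 0.16034348, 0.81039414])}
{'fx': 497.17473915917344, 'fy': 497.17473915917344, 'cx': 279.136055926655, 'cy': 210.8128059720406, 'rvec': array([ 2.17685931, -2.13408252,  0.16505314]), 'tvec': array([-0.03308142,  0.50882893,  1.29773882])}
{'t': 0.1, 'joint_positions': array([-1.14601034e+00,  2.13320304e-01, -3.49876039e-02,  1.32350376e+00,
       -3.45341523e-05,  1.57078683e+00]), 'qd': array([ 0.00064208, -0.00164316,  0.00064588,  0.00167825,  0.00010448,
        0.00032438]), 'joint_torque': array([-2.22661643e-04, -6.87242460e+01,  4.87808561e+01,  1.22572290e-02,
        1.32153377e-04, -1.36120977e-05]), 'ee_pos': array([ 0.20593101, -0.45529743,  0.24186244]), 'ee_rot': array([[ 9.11123027e-01,  4.12134235e-01, -4.49911178e-04],
       [ 4.12134479e-01, -9.11122572e-01,  9.10867637e-04],
       [-3.45244927e-05, -1.01533639e-03, -9.99999484e-01]]), 'wrist_force': array([0.57446445, 0.46542173, 0.89939662]), 'wrist_torque': array([-0.00514725,  0.02607154, -0.05336877]), 'grasp_force': 0.0, 'width': 1.001740041857521}
```

View pics/side0.png

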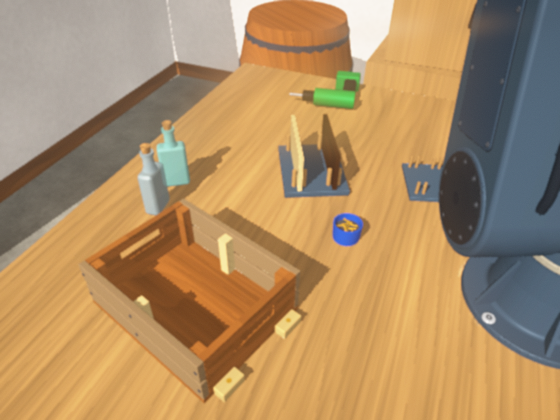

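View pics/top0.png

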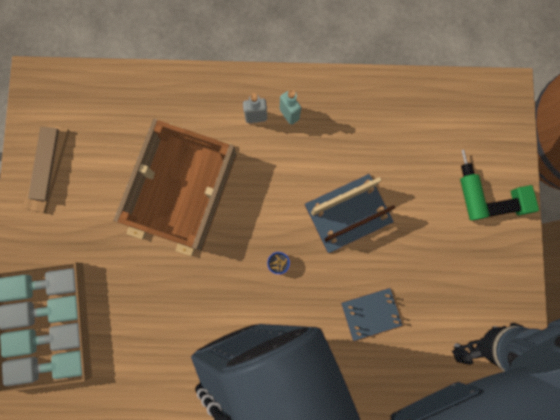

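Side view: the carrier is centred near (190,290), with cleats at (225,253) and (143,308). The pale divider is at (297,155) and the dark panel at (331,155). Top view: the carrier is near (178,185), with cleats at (147,171) and (210,191). The divider's top edge runs from (314,211) to (381,180). I'll enlarge these for exact pixels.

```bash
cat > h.py <<'E'
import numpy as np,cv2
from workcell import bot
class Cam:
    def __init__(s,n):
        m=bot.camera_model(n); s.K=np.array([[m['fx'],0,m['cx']],[0,m['fy'],m['cy']],[0,0,1.]])
        s.rv=m['rvec']; s.R=cv2.Rodrigues(s.rv)[0]; s.t=np.array(m['tvec']); s.P=s.K@np.c_[s.R,s.t]; s.c=-s.R.T@s.t
    def cast(s,px,z):
        d=s.R.T@np.linalg.inv(s.K)@np.array([*px,1.]); return s.c+d*(z-s.c[2])/d[2]
    def proj(s,X):
        q=s.P@np.array([*X,1.]); return q[:2]/q[2]
top,side=Cam('top'),Cam('side')
def tri(pt,ps):
    X=cv2.triangulatePoints(top.P,side.P,np.array(pt,float).reshape(2,1),np.array(ps,float).reshape(2,1))[:,0]; return X[:3]/X[3]
E
python3 - <<'E'
import cv2
t=cv2.imread('pics/top0.png');s=cv2.imread('pics/side0.png')
def crop(im,x0,y0,x1,y1,k,f): cv2.imwrite(f,cv2.resize(im[y0:y1,x0:x1],None,fx=k,fy=k,interpolation=cv2.INTER_CUBIC))
a=cv2.resize(t[110:260,110:250],None,fx=4,fy=4,interpolation=cv2.INTER_CUBIC)
crop(t,110,110,250,260,4,'pics/tc.png')
b1=cv2.resize(t[165:260,295:405],None,fx=3.5,fy=3.5,interpolation=cv2.INTER_CUBIC)
b2=cv2.resize(s[105:200,265:375],None,fx=3.5,fy=3.5,interpolation=cv2.INTER_CUBIC)
import numpy as np
cv2.imwrite('pics/rk.png',np.hstack([b1,b2]))
crop(s,75,195,305,395,3,'pics/sc.png')
E
```

```text
(no output)
```

View pics/tc.png

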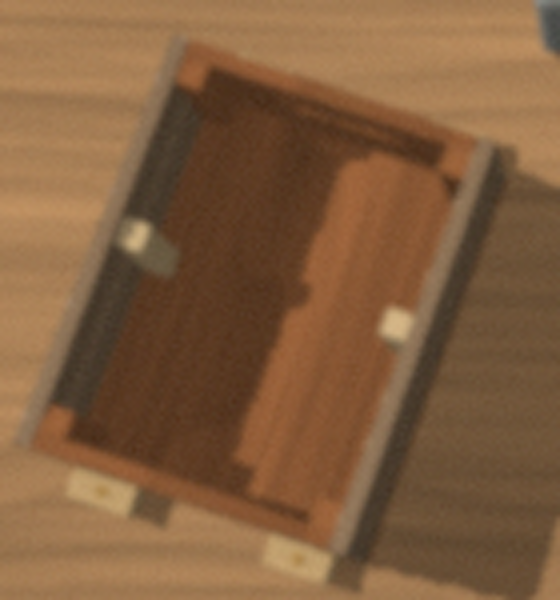

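View pics/rk.png

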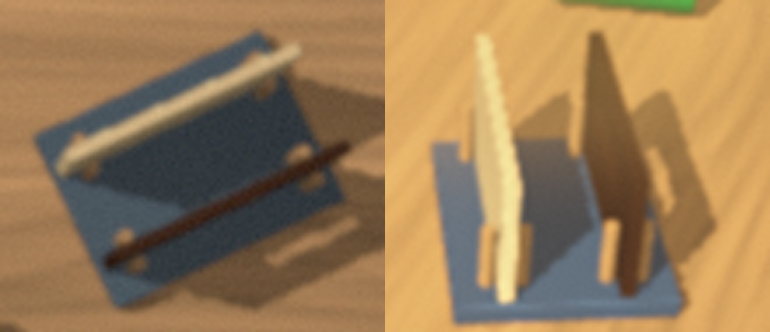

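View pics/sc.png

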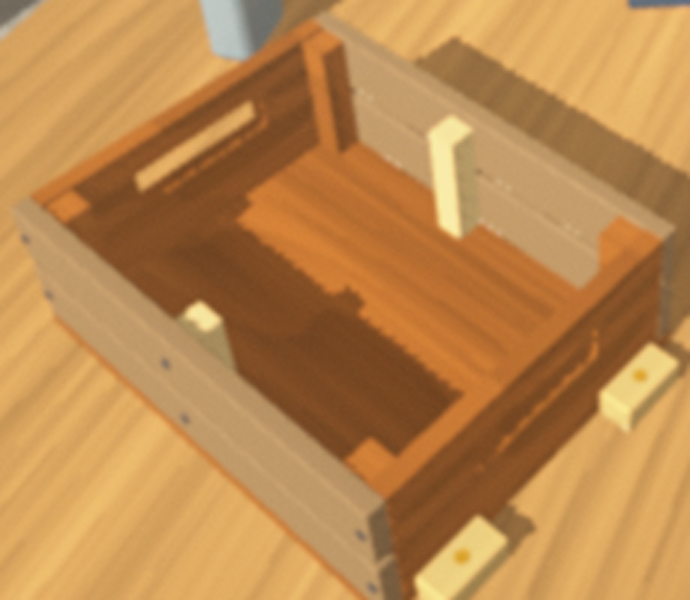

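Carrier crop: the outer rim corners are at crop (178,36), (498,142), (346,555) and (23,444), with cleat tops at (134,236) and (397,326). Rack crop: the divider's top edge runs from (62,167) to (298,50) in the top view, and from (518,192), the near end, to (484,37) in the side view.

```bash
cat > m1.py <<'E'
from h import *
T=cv2.imread('pics/top0.png').astype(int);S=cv2.imread('pics/side0.png').astype(int)
np.set_printoptions(precision=4,suppress=True)
def ctr(im,x0,y0,x1,y1,show=False):
    c=cv2.cvtColor(im.astype(np.uint8),cv2.COLOR_BGR2HSV)[y0:y1,x0:x1].astype(int)
    return c
f=lambda p,k,o:np.array(p)/k+np.array(o)-.5+.5/k
# carrier
cor=[f(p,4,(110,110)) for p in [(178,36),(498,142),(346,555),(23,444)]]
C=np.array([top.cast(p,.1) for p in cor])
print('rim',C[:,:2], [np.linalg.norm(C[i]-C[i-3]) for i in range(4)],'ctr',C.mean(0))
ax=(C[0]+C[1]-C[2]-C[3]);print('x yaw',np.degrees(np.arctan2(ax[1],ax[0])))
ay=(C[0]+C[3]-C[1]-C[2]);print('y yaw-90',np.degrees(np.arctan2(ay[1],ay[0]))-90)
sc=[f(p,3,(75,195)) for p in [(322,16),(672,232),(386,500),(17,205)]]
# match: side corner -> world on z=.1
Cs=np.array([side.cast(p,.1) for p in sc]);print('side rim',Cs[:,:2],Cs.mean(0))
# triangulated rim corners, all pairings by nearest
for c,p in zip(C,cor):
    j=np.argmin(np.linalg.norm(Cs-c,axis=1)); print('tri',tri(p,sc[j]))
# cleat tops
ct=[f(p,4,(110,110)) for p in [(134,236),(397,326)]]
cs=[f(p,3,(75,195)) for p in [(203,317),(451,129)]]
L=[top.cast(p,.092) for p in ct];print('cleats top-cast',L,np.linalg.norm(L[0]-L[1]),'side',[side.cast(p,.092) for p in cs],'tri',[tri(a,b) for a,b in zip(ct,cs)])
# divider
dt=[f(p,3.5,(295,165)) for p in [(62,167),(298,50)]]
ds=[f((p[0]-385,p[1]),3.5,(265,105)) for p in [(518,192),(484,37)]]
D=[top.cast(p,.105) for p in dt];print('div top',D,np.linalg.norm(D[0]-D[1]),'mid',(D[0]+D[1])/2)
d=D[0]-D[1];print('yaw of y-90',np.degrees(np.arctan2(d[1],d[0]))-90)
print('tri',[tri(a,b) for a,b in zip(dt,ds)],'side',[side.cast(b,.105) for b in ds])
E
python3 m1.py
```

```text
rim [[0.7364 0.3085]
 [0.6701 0.0979]
 [0.4005 0.1851]
 [0.4666 0.3919]] [np.float64(0.22082537256333978), np.float64(0.2833130674588582), np.float64(0.21715782855070156), np.float64(0.28234840509075027)] ctr [0.5684 0.2458 0.1   ]
x yaw -17.54855125815853
y yaw-90 -17.60013868727947
side rim [[0.671  0.1048]
 [0.4031 0.1897]
 [0.4669 0.387 ]
 [0.7381 0.3079]] [0.5698 0.2474 0.1   ]
tri [0.7365 0.3085 0.1011]
tri [0.6731 0.099  0.0944]
tri [0.4023 0.186  0.0959]
tri [0.4654 0.3899 0.1057]
cleats top-cast [array([0.6043, 0.3317, 0.092 ]), array([0.5489, 0.1597, 0.092 ])] 0.18072380407819205 side [array([0.6063, 0.3283, 0.092 ]), array([0.5528, 0.1577, 0.092 ])] tri [array([0.6036, 0.3307, 0.0961]), array([0.5497, 0.1598, 0.0945])]
div top [array([ 0.4975, -0.1067,  0.105 ]), array([ 0.5879, -0.2794,  0.105 ])] 0.19499539002283667 mid [ 0.5427 -0.193   0.105 ]
yaw of y-90 27.622111175430632
tri [array([ 0.4996, -0.1061,  0.1056]), array([ 0.5888, -0.2795,  0.1041])] side [array([ 0.5027, -0.1068,  0.105 ]), array([ 0.5892, -0.2779,  0.105 ])]
```

The points hold up. Rim heights triangulate to 94–106 mm (given 100). The divider top comes out at 104–106 mm (given 105) and about 190 mm long. Carrier: centre (0.569, 0.247), yaw −17.5°. Divider: (0.5435, −0.193), yaw +27.6°. Next I'll hover over the divider.

```bash
python3 -m creep '0.03 -0.007 0.003 0 0 -0.11; 0.06 -0.015 0.006 0 0 -0.23; 0.09 -0.022 0.009 0 0 -0.35; 0.12 -0.03 0.012 0 0 -0.47; 0.15 -0.037 0.015 0 0 -0.59; 0.18 -0.045 0.018 0 0 -0.71; 0.21 -0.052 0.021 0 0 -0.83; 0.24 -0.06 0.024 0 0 -0.95; 0.27 -0.067 0.027 0 0 -1.07; 0.3 -0.074 0.03 0 0 -1.19; 0.33 -0.08 0.033 0 0 -1.31; 0.36 -0.087 0.036 0 0 -1.43; 0.39 -0.094 0.04 0 0 -1.54; 0.416 -0.1 0.042 0 0 -1.628; 0.416 -0.1 0.042 0 0 -1.628; 0.416 -0.1 0.042 0 0 -1.628; 0.416 -0.1 0.042 0 0 -1.628' 0
python3 - <<'E'
from h import *
s=bot.sense();print(s['ee_rot'],s['joint_positions'])
a=bot.capture('top');b=bot.capture('side')
cv2.imwrite('pics/hov.png',cv2.cvtColor(np.hstack([cv2.resize(a[120:270,280:420],None,fx=2.7,fy=2.7),cv2.resize(b[55:205,230:370],None,fx=2.7,fy=2.7)]),cv2.COLOR_RGB2BGR))
E
```

```text
t: 1.52
ee_pos: [0.5434, -0.1931, 0.2]
ee_rot: [[-0.463, 0.887, -0.001], [0.887, 0.463, 0.0], [0.0, -0.001, -1.0]]
wrist_force: [-0.2, -0.6, -0.7]
width: 0.994
grasp_force: 0.0
[[-4.62615395e-01  8.86558689e-01 -8.28894733e-04]
 [ 8.86558965e-01  4.62615604e-01  6.97063082e-05]
 [ 4.45258371e-04 -7.02616845e-04 -9.99999654e-01]] [-3.41356181e-01  3.83058865e-01  9.02395174e-02  1.27878138e+00
 -2.11800860e-04  7.48497036e-01]
```

View pics/hov.png

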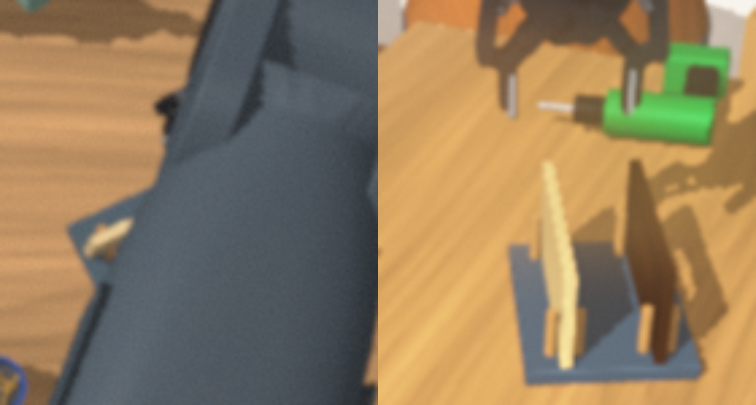

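The side view shows the open fingers straddling the pale panel, at crop (508,100) and (632,95), with the panel top at (555,165) to (575,280). The dark panel is clear of them. I'll part-close and descend.

```bash
python3 -m creep '0 0 0.01 0 0 0; 0 0 0.025 0 0 0; 0 0 0.04 0 0 0; 0 0 0.055 0 0 0; 0 0 0.07 0 0 0; 0 0 0.085 0 0 0; 0 0 0.1 0 0 0; 0 0 0.115 0 0 0; 0 0 0.125 0 0 0; 0 0 0.135 0 0 0; 0 0 0.143 0 0 0; 0 0 0.143 0 0 0; 0 0 0.143 0 0 0' 0.35
python3 -m creep '0 0 0 0 0 0; 0 0 0 0 0 0; 0 0 0 0 0 0; 0 0 0 0 0 0; 0 0 0 0 0 0; 0 0 0 0 0 0; 0 0 0 0 0 0; 0 0 0 0 0 0; 0 0 0 0 0 0; 0 0 0 0 0 0; 0 0 0 0 0 0; 0 0 0 0 0 0' 1
```

```text
t: 2.7
ee_pos: [0.5438, -0.1931, 0.0573]
ee_rot: [[-0.463, 0.886, -0.0], [0.886, 0.463, 0.0], [0.0, -0.0, -1.0]]
wrist_force: [-0.7, -0.5, 0.1]
width: 0.651
grasp_force: 0.0
t: 3.7
ee_pos: [0.5454, -0.1925, 0.058]
ee_rot: [[-0.464, 0.886, 0.003], [0.886, 0.464, 0.001], [-0.001, 0.003, -1.0]]
wrist_force: [8.3, 4.9, -1.3]
width: 0.111
grasp_force: 58.3
```

Gripped. The arm is being pulled about 1.6 mm along +y by the dowels (about 10 N, so roughly 6 N/mm stiffness). I'll relieve that, then lift.

```bash
python3 -m creep '0 0.001 0 0 0 0; 0 0.002 0 0 0 0; 0 0.0025 0 0 0 0; 0 0.0025 -0.004 0 0 0; 0 0.0025 -0.01 0 0 0; 0 0.0025 -0.02 0 0 0; 0 0.0025 -0.03 0 0 0; 0 0.0025 -0.045 0 0 0; 0 0.0025 -0.06 0 0 0; 0 0.0025 -0.075 0 0 0; 0 0.0025 -0.09 0 0 0; 0 0.0025 -0.105 0 0 0; 0 0.0025 -0.12 0 0 0; 0 0.0025 -0.135 0 0 0; 0 0.0025 -0.145 0 0 0; 0 0.0025 -0.15 0 0 0; 0 0.0025 -0.15 0 0 0; 0 0.0025 -0.15 0 0 0'
```

```text
t: 5.2
ee_pos: [0.5459, -0.1919, 0.2069]
ee_rot: [[-0.464, 0.886, -0.0], [0.886, 0.464, 0.0], [0.0, -0.0, -1.0]]
wrist_force: [0.6, 0.1, -1.3]
width: 0.111
grasp_force: 58.7
```

```bash
python3 -m creep '0.01 0.005 0 0 0 0.02; 0.03 0.015 0 0 0 0.06; 0.055 0.028 0 0 0 0.11; 0.08 0.041 0 0 0 0.16; 0.105 0.053 0 0 0 0.21; 0.13 0.066 0 0 0 0.26; 0.16 0.081 0 0 0 0.32; 0.19 0.097 0 0 0 0.38; 0.22 0.112 0 0 0 0.44; 0.25 0.127 0 0 0 0.5; 0.28 0.142 0 0 0 0.56; 0.31 0.157 0 0 0 0.62; 0.34 0.173 0 0 0 0.68; 0.365 0.185 0 0 0 0.73; 0.385 0.196 0 0 0 0.765; 0.3995 0.203 0 0 0 0.787; 0.3995 0.203 0 0 0 0.787; 0.3995 0.203 0 0 0 0.787; 0.3995 0.203 0 0 0 0.787'
python3 - <<'E'
from h import *
a=bot.capture('top');b=bot.capture('side')
cv2.imwrite('pics/car.png',cv2.cvtColor(np.hstack([a[60:270,90:290],b[100:310,60:260]]).repeat(2,0).repeat(2,1)[:600],cv2.COLOR_RGB2BGR))
E
```

```text
t: 6.78
ee_pos: [0.5405, 0.2557, 0.2066]
ee_rot: [[0.3, 0.954, -0.001], [0.954, -0.3, -0.001], [-0.001, -0.001, -1.0]]
wrist_force: [0.2, 0.7, -1.5]
width: 0.109
grasp_force: 58.7
```

View pics/car.png

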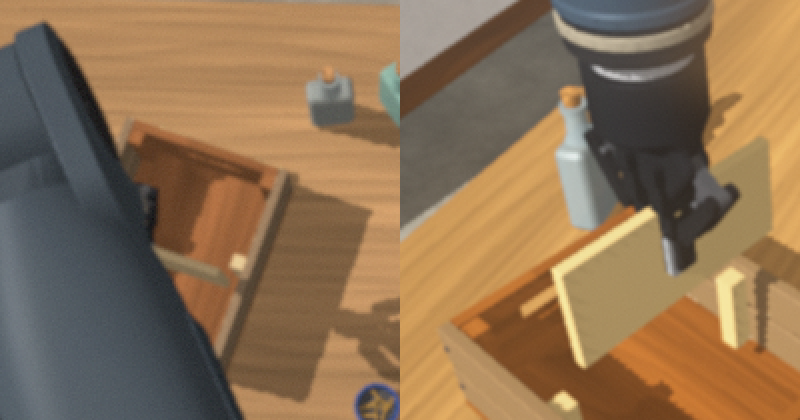

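The panel is held level above the carrier. In the side crop its corners are (557,268), (768,140), (770,232) and (583,366). I'll cast these to check its centring before lowering.

```bash
python3 - <<'E'
from h import *
np.set_printoptions(precision=4,suppress=True)
g=lambda u,v:np.array([(u-400)/2+60,v/2+100])
a=np.radians(-17.5);xc=np.array([np.cos(a),np.sin(a)]);yc=np.array([-xc[1],xc[0]])
for o in [(.569,.247)]:
  for n,p,z in [('near top -x face',g(557,268),.2536),('near bot',g(583,366),.1636),('far top',g(770,138),.2536),('far bot',g(770,232),.1636)]:
    w=side.cast(p,z); print(n,w,'carrier',(w[:2]-o)@xc,(w[:2]-o)@yc)
w=top.cast((228/2+90,280/2+60),.2536);print('top end',w,(w[:2]-o)@xc,(w[:2]-o)@yc)
w=np.array([.5405,.2557]);print('tcp',(w-o)@xc,(w-o)@yc)
E
```

```text
near top -x face [0.5699 0.3371 0.2536] carrier -0.026277440902999633 0.08622784950611413
near bot [0.5672 0.3401 0.1636] carrier -0.029730371761395317 0.08822939940239868
far top [0.5068 0.1587 0.2536] carrier -0.032760512870572744 -0.10292227347918026
far bot [0.508  0.1641 0.1636] carrier -0.0332746064883935 -0.0974346568219436
top end [0.4998 0.1486 0.2536] -0.036420771502748764 -0.11470990690077996
tcp -0.02979707355201161 -0.00027277781436221507
```

The y-centring is ambiguous (0 to −6 mm), so I'll lower to just above the rim and check again from there, where parallax is small.

```bash
python3 -m creep '0 0 0.008 0 0 0; 0 0 0.018 0 0 0; 0 0 0.028 0 0 0; 0 0 0.038 0 0 0; 0 0 0.045 0 0 0; 0 0 0.05 0 0 0; 0 0 0.05 0 0 0; 0 0 0.05 0 0 0'
python3 - <<'E'
from h import *
a=bot.capture('top');b=bot.capture('side')
R=lambda i:cv2.resize(i,None,fx=3.5,fy=3.5,interpolation=cv2.INTER_CUBIC)
cv2.imwrite('pics/low.png',cv2.cvtColor(np.hstack([R(b[165:325,120:265]),R(a[165:325,155:235])]),cv2.COLOR_RGB2BGR))
E
```

```text
t: 7.55
ee_pos: [0.5407, 0.2562, 0.1572]
ee_rot: [[0.3, 0.954, -0.0], [0.954, -0.3, -0.0], [-0.0, -0.0, -1.0]]
wrist_force: [0.5, -0.6, -2.2]
width: 0.111
grasp_force: 58.7
```

View pics/low.png

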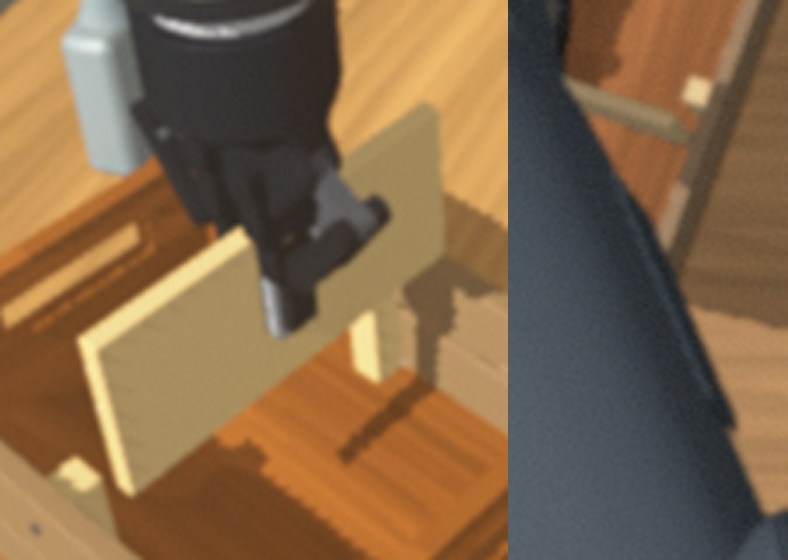

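Side crop: the robot-side face has corners at (100,341), (134,494), (438,108) and (443,257). In the top crop the panel's right end is at (688,132).

```bash
python3 - <<'E'
from h import *
np.set_printoptions(precision=4,suppress=True)
g=lambda u,v:np.array([u/3.5+120,v/3.5+165])-.36
a=np.radians(-17.5);xc=np.array([np.cos(a),np.sin(a)]);yc=np.array([-xc[1],xc[0]])
o=np.array([.569,.247])
zt=.1572+.047;zb=zt-.09
def sh(n,w): print(n,w,'carrier',(w[:2]-o)@xc*1e3,(w[:2]-o)@yc*1e3)
for n,p,z in [('near top',g(100,341),zt),('near bot',g(134,494),zb),('far top',g(438,108),zt),('far bot',g(443,257),zb)]: sh(n,side.cast(p,z))
t=lambda u,v:np.array([(u-508)/3.5+155,v/3.5+165])-.36
sh('top end',top.cast(t(688,132),zt))
sh('tri far top',tri(t(686,138),g(438,108)))
# refs: inner right wall & cleat in top crop
sh('cleat R top centre',top.cast(t(698,92),.092))
w=[side.cast(g(443,257),z) for z in (.104,.114,.124)]
for q in w: sh('zb var',q)
print('expected far end px top', (top.proj([*(o+(-.030)*xc-.095*yc),zt])+.36-[155,165])*3.5+[508,0])
for y in(.095,-.095):
  for z in(zt,zb): print('exp side',(side.proj([*(o-.035*xc+y*yc),z])+.36-[120,165])*3.5)
E
```

```text
near top [0.5656 0.3376 0.2042] carrier -30.482896464390386 85.42655907076059
near bot [0.5659 0.3408 0.1142] carrier -31.20511611940354 88.5323995759847
far top [0.508  0.1613 0.2042] carrier -32.40420699816723 -100.10113000501687
far bot [0.5075 0.1645 0.1142] carrier -33.825806849280696 -97.14457675036857
top end [0.5022 0.1505 0.2042] carrier -34.71132624225164 -112.1772245080728
tri far top [0.5042 0.1542 0.1985] carrier -33.866841904391336 -107.96497680244629
cleat R top centre [0.5494 0.1596 0.092 ] carrier 7.63146406354968 -89.26496294083938
zb var [0.5123 0.1552 0.104 ] carrier -26.48015659697127 -104.58882729683017
zb var [0.5076 0.1643 0.114 ] carrier -33.681774491392304 -97.29054244735794
zb var [0.5029 0.1735 0.124 ] carrier -40.88339238581322 -89.99225759788571
expected far end px top [666.1703 117.277 ]
exp side [ 86.9278 361.3317]
exp side [127.425  508.6722]
exp side [434.4857 115.8692]
exp side [441.7766 260.4787]
```

```bash
python3 - <<'E'
from h import *
np.set_printoptions(precision=4,suppress=True)
a=np.radians(-17.5);xc=np.array([np.cos(a),np.sin(a)]);yc=np.array([-xc[1],xc[0]])
o=np.array([.569,.247]); zt=.2042;zb=zt-.09
t=lambda u,v:np.array([(u-508)/3.5+155,v/3.5+165])-.36
T=lambda X:(top.proj(X)+.36-[155,165])*3.5+[508,0]
print('cam',top.c,side.c)
for u in[(688,128),(692,137),(682,142)]:
  w=top.cast(t(*u),zb);print(u,'at zb',(w[:2]-o)@xc*1e3,(w[:2]-o)@yc*1e3)
for z in(zt,zb):
  for x in(-.025,-.035): print('exp end corner',z,x,T([*(o+x*xc-.095*yc),z]))
for y in(-.1,-.112):
  for x in(-.05,0,.05): print('exp rim',y,x,T([*(o+x*xc+y*yc),.1]))
im=bot.capture('top')
b=cv2.resize(im[188:216,170:225],None,fx=14,fy=14,interpolation=cv2.INTER_CUBIC)
cv2.imwrite('pics/end.png',cv2.cvtColor(b,cv2.COLOR_RGB2BGR))
for x in(-.025,-.035):
  for z in(zt,zb): print('px',top.proj([*(o+x*xc-.095*yc),z]), (top.proj([*(o+x*xc-.095*yc),z])-[170,188]+.46)*14)
for x in(-.05,-.03,0):print('rim in crop',(top.proj([*(o+x*xc-.1*yc),.1])-[170,188]+.46)*14)
E
```

```text
cam [ 0.3242 -0.0066  1.3561] [0.2595 0.6489 0.645 ]
(688, 128) at zb -22.393927898503872 -95.30769146697348
(692, 137) at zb -27.65215720380262 -100.2499581013728
(682, 142) at zb -33.387751604243796 -94.67242463320002
exp end corner 0.2042 -0.025 [668.7109 110.2986]
exp end corner 0.2042 -0.035 [663.6268 124.2637]
exp end corner 0.1142 -0.025 [686.3734 131.2466]
exp end corner 0.1142 -0.035 [681.67   144.2412]
exp rim -0.1 -0.05 [683.7815 168.6532]
exp rim -0.1 0 [706.9667 104.4343]
exp rim -0.1 0.05 [729.9051  40.8991]
exp rim -0.112 -0.05 [699.3585 173.8979]
exp rim -0.112 0 [722.4669 109.6326]
exp rim -0.112 0.05 [745.3292  46.0519]
px [200.5574 196.1539] [434.2436 120.5943]
px [205.6038 202.139 ] [504.8936 204.3865]
px [199.1048 200.1439] [413.907  176.4547]
px [204.26   205.8518] [486.0802 256.3648]
rim in crop [494.5259 354.013 ]
rim in crop [531.7418 250.9316]
rim in crop [587.2669  97.1372]
```

View pics/end.png

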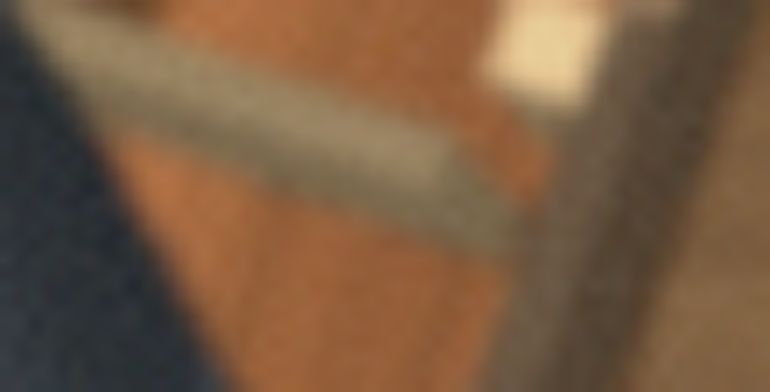

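The enlarged top view shows the panel's right end at (498,258) and the wall's inner edge at about (522,258). That's a gap of about 2.5 mm where centred would be 5 mm. I'll shift 3 mm along +y (tool x), then lower.

```bash
python3 -m creep '0.001 0 0 0 0 0; 0.003 0 0 0 0 0; 0.003 0 0 0 0 0; 0.003 0 0.008 0 0 0; 0.003 0 0.016 0 0 0; 0.003 0 0.024 0 0 0; 0.003 0 0.032 0 0 0; 0.003 0 0.04 0 0 0; 0.003 0 0.048 0 0 0; 0.003 0 0.056 0 0 0; 0.003 0 0.064 0 0 0; 0.003 0 0.072 0 0 0; 0.003 0 0.08 0 0 0; 0.003 0 0.088 0 0 0; 0.003 0 0.094 0 0 0; 0.003 0 0.098 0 0 0; 0.003 0 0.1 0 0 0; 0.003 0 0.1 0 0 0; 0.003 0 0.1 0 0 0'
```

```text
t: 9.28
ee_pos: [0.5418, 0.2592, 0.0575]
ee_rot: [[0.3, 0.954, 0.0], [0.954, -0.3, 0.0], [0.0, 0.0, -1.0]]
wrist_force: [0.7, 0.2, -0.7]
width: 0.114
grasp_force: 58.7
```

```bash
python3 -m creep '0 0 0.001 0 0 0; 0 0 0.002 0 0 0; 0 0 0.003 0 0 0; 0 0 0.0035 0 0 0; 0 0 0.0035 0 0 0; 0 0 0.0035 0 0 0'
python3 -m creep '0 0 0.0005 0 0 0; 0 0 0.001 0 0 0; 0 0 0.001 0 0 0; 0 0 0.001 0 0 0'
```

```text
t: 9.78
ee_pos: [0.5417, 0.2591, 0.0538]
ee_rot: [[0.3, 0.954, -0.0], [0.954, -0.3, -0.0], [-0.0, -0.0, -1.0]]
wrist_force: [0.2, -0.5, -1.0]
width: 0.112
grasp_force: 58.7
t: 10.12
ee_pos: [0.5417, 0.2591, 0.0528]
ee_rot: [[0.3, 0.954, -0.0], [0.954, -0.3, -0.0], [-0.0, 0.0, -1.0]]
wrist_force: [-0.1, 0.8, -0.7]
width: 0.108
grasp_force: 58.8
```

```bash
python3 -m creep '0 0 0.0005 0 0 0; 0 0 0.001 0 0 0; 0 0 0.001 0 0 0; 0 0 0.001 0 0 0'; python3 -m creep '0 0 0.0005 0 0 0; 0 0 0.001 0 0 0; 0 0 0.001 0 0 0; 0 0 0.001 0 0 0'
```

```text
t: 10.45
ee_pos: [0.5418, 0.2591, 0.0528]
ee_rot: [[0.3, 0.954, 0.001], [0.954, -0.3, 0.0], [0.0, 0.001, -1.0]]
wrist_force: [-4.3, -2.2, 14.6]
width: 0.107
grasp_force: 61.1
t: 10.78
ee_pos: [0.542, 0.2591, 0.0527]
ee_rot: [[0.301, 0.954, 0.002], [0.954, -0.301, 0.0], [0.001, 0.001, -1.0]]
wrist_force: [-8.3, -5.5, 27.8]
width: 0.108
grasp_force: 63.1
```

The floor is at TCP 0.0528. I'll back off to a feather touch and slide towards the cleats, stopping short.

```bash
python3 -m creep '0 0 -0.001 0 0 0; 0 0 -0.0022 0 0 0; 0 0.002 -0.0022 0 0 0; 0 0.005 -0.0022 0 0 0; 0 0.008 -0.0022 0 0 0; 0 0.011 -0.0022 0 0 0; 0 0.014 -0.0022 0 0 0; 0 0.016 -0.0022 0 0 0; 0 0.017 -0.0022 0 0 0; 0 0.017 -0.0022 0 0 0; 0 0.017 -0.0022 0 0 0; 0 0.017 -0.0022 0 0 0'
python3 -m creep '0 0.0005 0 0 0 0; 0 0.001 0 0 0 0; 0 0.0015 0 0 0 0; 0 0.002 0 0 0 0; 0 0.002 0 0 0 0; 0 0.002 0 0 0 0'
```

```text
t: 11.78
ee_pos: [0.5578, 0.2541, 0.053]
ee_rot: [[0.3, 0.954, -0.0], [0.954, -0.3, 0.0], [0.0, -0.0, -1.0]]
wrist_force: [-0.9, 0.0, -1.4]
width: 0.109
grasp_force: 58.8
t: 12.28
ee_pos: [0.5598, 0.2534, 0.053]
ee_rot: [[0.3, 0.954, 0.0], [0.954, -0.3, 0.0], [0.0, 0.0, -1.0]]
wrist_force: [-0.1, 0.5, -1.0]
width: 0.111
grasp_force: 58.8
```

```bash
python3 -m creep '0 0.0005 0 0 0 0; 0 0.001 0 0 0 0; 0 0.0015 0 0 0 0; 0 0.002 0 0 0 0; 0 0.0025 0 0 0 0; 0 0.0025 0 0 0 0; 0 0.0025 0 0 0 0'
python3 -m creep '0 0.0003 0 0 0 0; 0 0.0006 0 0 0 0; 0 0.001 0 0 0 0; 0 0.001 0 0 0 0; 0 0.001 0 0 0 0'; python3 -m creep '0 0.0003 0 0 0 0; 0 0.0006 0 0 0 0; 0 0.001 0 0 0 0; 0 0.001 0 0 0 0; 0 0.001 0 0 0 0'
```

```text
t: 12.87
ee_pos: [0.5622, 0.2526, 0.053]
ee_rot: [[0.3, 0.954, 0.0], [0.954, -0.3, -0.0], [-0.0, 0.0, -1.0]]
wrist_force: [-0.1, -0.3, -1.4]
width: 0.108
grasp_force: 58.8
t: 13.28
ee_pos: [0.5632, 0.2523, 0.053]
ee_rot: [[0.3, 0.954, 0.0], [0.954, -0.3, -0.0], [-0.0, 0.0, -1.0]]
wrist_force: [0.5, -0.9, -1.6]
width: 0.109
grasp_force: 58.8
t: 13.7
ee_pos: [0.5641, 0.2521, 0.053]
ee_rot: [[0.3, 0.954, 0.0], [0.954, -0.3, 0.0], [0.0, 0.0, -1.0]]
wrist_force: [-0.3, -0.8, -1.9]
width: 0.109
grasp_force: 58.8
```

```bash
python3 -m creep '0 0.0003 0 0 0 0; 0 0.0006 0 0 0 0; 0 0.001 0 0 0 0; 0 0.001 0 0 0 0; 0 0.001 0 0 0 0'; python3 - <<'E'
from h import *
print(bot.sense()['wrist_torque'])
E
python3 -m creep '0 0.0003 0 0 0 0; 0 0.0006 0 0 0 0; 0 0.0006 0 0 0 0; 0 0.0006 0 0 0 0; 0 0.0006 0 0 0 0'; python3 - <<'E'
from h import *
print(bot.sense()['wrist_torque'])
E
```

```text
t: 14.12
ee_pos: [0.5651, 0.2517, 0.053]
ee_rot: [[0.3, 0.954, 0.0], [0.954, -0.3, -0.0], [-0.0, 0.0, -1.0]]
wrist_force: [0.4, 0.4, -1.2]
width: 0.11
grasp_force: 58.8
[ 0.02391026 -0.05386573 -0.03496424]
t: 14.53
ee_pos: [0.5656, 0.2516, 0.053]
ee_rot: [[0.3, 0.954, -0.0], [0.954, -0.3, 0.0], [-0.0, -0.0, -1.0]]
wrist_force: [-0.3, 0.4, -1.7]
width: 0.111
grasp_force: 58.8
[ 0.0145146  0.1218    -0.0433821]
```

```bash
for i in 1 ; do python3 -m creep '0 0.0003 0 0 0 0; 0 0.0006 0 0 0 0; 0 0.0006 0 0 0 0; 0 0.0006 0 0 0 0'; python3 -c "from workcell import bot;print(bot.sense()['wrist_torque'])"; done
python3 -m creep '0 0.0003 0 0 0 0; 0 0.0006 0 0 0 0; 0 0.0006 0 0 0 0; 0 0.0006 0 0 0 0'; python3 -c "from workcell import bot;print(bot.sense()['wrist_torque'])"
```

```text
t: 14.87
ee_pos: [0.566, 0.2515, 0.053]
ee_rot: [[0.3, 0.954, -0.0], [0.954, -0.3, 0.0], [0.0, -0.0, -1.0]]
wrist_force: [-3.0, 1.7, 0.5]
width: 0.111
grasp_force: 59.0
[ 0.29806387  0.65470986 -0.28359309]
t: 15.2
ee_pos: [0.5661, 0.2515, 0.053]
ee_rot: [[0.3, 0.954, -0.001], [0.954, -0.3, 0.0], [0.0, -0.001, -1.0]]
wrist_force: [-6.6, 3.0, 1.6]
width: 0.108
grasp_force: 59.5
[ 0.5339069   1.33221227 -0.328112  ]
```

Contact: about 7 N, with the right cleat loaded first (about 47 mm off centre). The grip is too stiff to square fully, so I'll unload, open slightly, and push with the robot-side pad only. That leaves the panel free to seat itself.

```bash
python3 -m creep '0 -0.0005 0 0 0 0; 0 -0.001 0 0 0 0; 0 -0.001 0 0 0 0; 0 -0.001 0 0 0 0'
python3 -m creep '0 0 0 0 0 0; 0 0 0 0 0 0; 0 0 0 0 0 0; 0 0 0 0 0 0; 0 0 0 0 0 0; 0 0 0 0 0 0' 0.78; python3 -c "from workcell import bot;print(bot.sense()['wrist_torque'])"
```

```text
t: 15.53
ee_pos: [0.5658, 0.2515, 0.053]
ee_rot: [[0.3, 0.954, 0.0], [0.954, -0.3, -0.0], [-0.0, 0.0, -1.0]]
wrist_force: [-2.7, 1.0, -1.2]
width: 0.107
grasp_force: 58.9
t: 16.03
ee_pos: [0.5659, 0.2515, 0.0531]
ee_rot: [[0.3, 0.954, 0.0], [0.954, -0.3, -0.0], [0.0, 0.0, -1.0]]
wrist_force: [-0.8, 0.3, 0.4]
width: 0.221
grasp_force: 0.0
[ 0.02929777  0.06821701 -0.05527491]
```

```bash
python3 -m creep '0 0.001 0 0 0 0; 0 0.002 0 0 0 0; 0 0.003 0 0 0 0; 0 0.0038 0 0 0 0; 0 0.0038 0 0 0 0; 0 0.0038 0 0 0 0'
python3 -m creep '0 0.0003 0 0 0 0; 0 0.0006 0 0 0 0; 0 0.0008 0 0 0 0; 0 0.0008 0 0 0 0; 0 0.0008 0 0 0 0'; python3 -c "from workcell import bot;print(bot.sense()['wrist_torque'])"
```

```text
t: 16.53
ee_pos: [0.5695, 0.2503, 0.053]
ee_rot: [[0.3, 0.954, -0.0], [0.954, -0.3, -0.0], [-0.0, -0.0, -1.0]]
wrist_force: [-0.1, 1.1, 0.2]
width: 0.217
grasp_force: 0.0
t: 16.95
ee_pos: [0.5701, 0.2502, 0.053]
ee_rot: [[0.3, 0.954, -0.0], [0.954, -0.3, 0.0], [-0.0, -0.0, -1.0]]
wrist_force: [-0.2, 1.2, 0.6]
width: 0.222
grasp_force: 0.5
[ 0.11961153  0.18736291 -0.03002399]
```

Touching now. I'll add load in small steps.

```bash
python3 -m creep '0 0.0003 0 0 0 0; 0 0.0006 0 0 0 0; 0 0.0006 0 0 0 0; 0 0.0006 0 0 0 0'; python3 -c "from workcell import bot;print(bot.sense()['wrist_torque'])"
python3 -m creep '0 0.0003 0 0 0 0; 0 0.0006 0 0 0 0; 0 0.0006 0 0 0 0; 0 0.0006 0 0 0 0'; python3 -c "from workcell import bot;print(bot.sense()['wrist_torque'])"
```

```text
t: 17.28
ee_pos: [0.5703, 0.2501, 0.053]
ee_rot: [[0.3, 0.954, -0.001], [0.954, -0.3, 0.0], [-0.0, -0.001, -1.0]]
wrist_force: [-4.1, 1.5, 2.3]
width: 0.217
grasp_force: 2.5
[ 0.32720039  0.94150938 -0.02345149]
t: 17.62
ee_pos: [0.5704, 0.2501, 0.053]
ee_rot: [[0.3, 0.954, -0.002], [0.954, -0.3, 0.001], [0.0, -0.002, -1.0]]
wrist_force: [-8.4, 3.7, 4.0]
width: 0.215
grasp_force: 4.7
[ 0.57714077  1.75993208 -0.0194486 ]
```

```bash
python3 -m creep '0 0.0001 0 0 0 0; 0 0.0001 0 0 0 0; 0 0.0001 0 0 0 0; 0 0.0001 0 0 0 0; 0 0.0001 0 0 0 0; 0 0.0001 0 0 0 0; 0 0.0001 0 0 0 0; 0 0.0001 0 0 0 0; 0 0.0001 0 0 0 0; 0 0.0001 0 0 0 0; 0 0.0001 0 0 0 0; 0 0.0001 0 0 0 0'
python3 - <<'E'
from h import *
b=bot.capture('side'); a=bot.capture('top');s=bot.sense();print(s['wrist_force'],s['wrist_torque'])
R=lambda i:cv2.resize(i,None,fx=3.5,fy=3.5,interpolation=cv2.INTER_CUBIC)
cv2.imwrite('pics/fin.png',cv2.cvtColor(np.hstack([R(b[205:345,115:260]),R(a[150:290,155:235])]),cv2.COLOR_RGB2BGR))
E
```

```text
t: 18.62
ee_pos: [0.5703, 0.2501, 0.0529]
ee_rot: [[0.3, 0.954, -0.002], [0.954, -0.3, 0.001], [0.0, -0.002, -1.0]]
wrist_force: [-10.0, 3.6, 6.0]
width: 0.222
grasp_force: 5.1
[-8.97441393  3.55172486  5.67741789] [ 0.58979065  1.80659809 -0.06223019]
```

View pics/fin.png

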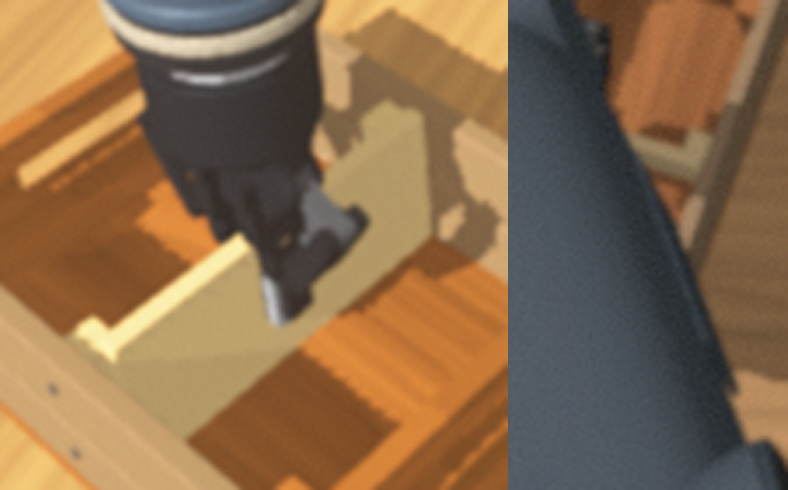

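The divider stands on the floor against both cleats: left cleat top at (95,335), right at (395,110), with no visible gap. The load is even (Mz ≈ 0) at about 10 N. I'll hold it and hand in.

```bash
for z in 1; do python3 -m creep '0 0 0 0 0 0; 0 0 0 0 0 0; 0 0 0 0 0 0; 0 0 0 0 0 0; 0 0 0 0 0 0; 0 0 0 0 0 0; 0 0 0 0 0 0; 0 0 0 0 0 0; 0 0 0 0 0 0; 0 0 0 0 0 0; 0 0 0 0 0 0; 0 0 0 0 0 0; 0 0 0 0 0 0; 0 0 0 0 0 0; 0 0 0 0 0 0; 0 0 0 0 0 0; 0 0 0 0 0 0; 0 0 0 0 0 0; 0 0 0 0 0 0; 0 0 0 0 0 0'; done
python3 -m creep '0 0 0 0 0 0; 0 0 0 0 0 0; 0 0 0 0 0 0; 0 0 0 0 0 0; 0 0 0 0 0 0; 0 0 0 0 0 0; 0 0 0 0 0 0; 0 0 0 0 0 0; 0 0 0 0 0 0; 0 0 0 0 0 0; 0 0 0 0 0 0; 0 0 0 0 0 0; 0 0 0 0 0 0; 0 0 0 0 0 0; 0 0 0 0 0 0; 0 0 0 0 0 0; 0 0 0 0 0 0; 0 0 0 0 0 0; 0 0 0 0 0 0; 0 0 0 0 0 0'
python3 -c "from workcell import bot;s=bot.sense();print(s['wrist_force'],s['wrist_torque']);print(bot.close_job())"
```

```text
t: 20.38
ee_pos: [0.5704, 0.2501, 0.0529]
ee_rot: [[0.3, 0.954, -0.002], [0.954, -0.3, 0.001], [0.0, -0.002, -1.0]]
wrist_force: [-8.9, 3.3, 5.6]
width: 0.221
grasp_force: 5.0
t: 22.05
ee_pos: [0.5703, 0.2501, 0.0529]
ee_rot: [[0.3, 0.954, -0.002], [0.954, -0.3, 0.001], [0.0, -0.002, -1.0]]
wrist_force: [-10.4, 2.9, 5.0]
width: 0.219
grasp_force: 5.1
[-10.38213332   2.90010106   4.99220333] [ 0.57753955  1.80669729 -0.08242205]
the job is handed in; nothing more can be done
None
```

The divider stands on the carrier floor, pressed against both cleats with no visible gap; I held a steady push of about 10 N for over 4 s and handed the job in at 22 s, still pressing.

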